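# Prise open the belt cover and counter-hold the hidden bolt head

### The arm

A 6-joint arm with a two-finger parallel gripper is mounted at the origin on the work surface; the furniture and walls round the work are solid. World frame = base frame: x ahead of the robot, y to its left, z up, the work surface at z = 0. Lengths are in m, angles in degrees, forces in N, time in s.
With the tool pointing down it reaches from about 0.325 to 0.775 m from the base axis. Payload 5.5 kg.
Tool frame: the origin (TCP) lies at the centre of the arm's flange, where the gripper is bolted on; the fingertips stand 182 mm ahead of it and the grasp point (between the pads) lies 163 mm ahead of it; z points along the fingers, y is the line along which they close (so a half turn about z gives the same grasp; the last joint's range is limited). The gripper opens to 88 mm and grips with 3 to 60 N. Pads are 20 mm wide; open, the fingers measure 115 mm over their backs; the gripper's body (75 mm by 178 mm) begins 61 mm behind the grasp point.
Start: joints at [-71.201, 5.22, 70.514, -0, 104.267, -3.249], TCP at [0.225, -0.556, 0.405] pointing down, gripper open.
Joint ranges: [-164.24, 164.24], [-49.07, 125.15], [9.68, 141.18], [-86.29, 266.29], [3.28, 154.24], [-151.56, 151.56]. Speed limits (degrees/s): [147.25, 147.25, 172.46, 180, 180, 180].

### API

Orientations are given as [roll, pitch, yaw] about the fixed x, y, z axes, in that order (R = Rz(yaw) Ry(pitch) Rx(roll)).
In Python, from station import r gives the robot as it stands. The module is installed in compiled form; this text tells all that it offers. Calls block until the motion is done:
- r.reach(position, orientation): joint-space move of the TCP to a pose.
- r.servo_line(position, rotation=None, speed=0.15): straight line of the TCP; rotation=None keeps the orientation; speed is the mean speed in m/s.
- r.move_joints(angles): joint-space move.
- r.let_go() and r.grab(squeeze=None): open the fingers fully, or close them until they stop; squeeze is the grip in N (None keeps the last).
- r.wait(seconds).
- r.inverse_kinematics(position, orientation): joint angles nearest the present ones, or None.
- r.sense(): the state.
- r.snapshot(name): name is "scene" or "top" or "wrist"; returns a dict with "frame" (420x560x3 uint8, red, green, blue), "fx", "fy", "cx", "cy" (pixels), "R" (3x3) and "t" (3): a world point X has camera coordinates R X + t. Camera axes: x right, y down, z forward; pixel columns grow to the right and rows downward; lengths in m; the calibration is good to about 2 mm. The wrist camera is an equidistant fisheye: a pixel r from the principal point sees the ray r / f radians off the axis. A picture is of the moment at which its call begins. There is no depth.
A pose or a line that the arm cannot do raises r.IKError and nothing moves.
- r.hand_in(): hands the job in; it is judged then, once.
The state is a dict: "clock": time; "joints": joint angles; "joint_vel": joint speeds; "joint_torque": joint torques, N m; "tcp_pos": TCP position; "orientation": TCP orientation; "contact_force": force on the tool from outside, world axes, zero at the start; "torque": the same for the moment, N m; "opening": finger opening in m; "gripper_force": force on a finger pad.
Only numpy, scipy, OpenCV 4.12 (cv2) and the standard library are available. Lean on these libraries where they do the work, as an engineer would, in place of code of your own. Each camera call takes 0.05 s, during which the arm holds its last target. There are 200 camera calls.

### The job

The bolt of the motor plate turns with its nut, so the spanner left on the nut has sunk to the bench. Prise up the grey cover behind the bracket with the spatula's blade in the slot at the cover's front edge, swing the cover right back and lay the spatula down on the bench. Then, leaving the vial and the beaker alone, reach down behind the bracket, grip the hidden bolt head by two opposite flats, turn the bolt until the spanner stands level, and finish there, still holding the head so that it cannot turn.

Things in the scene. Friction and masses are not known exactly. Their poses are not given: they have to be found in the camera images.
- drive_unit: Fixed grey and bare-metal shaker drive, 200 deep, 210 wide, 104 mm high. Origin on the bench under the middle of the bracket's front face; x to its rear, y to its left seen from the front, z up. Steel bracket x = 0 to 8 mm, y -105 to 105, top z = 100. In front a motor (out to x = -48, y -94 to -50, z 22 to 66) and a 16 mm high base plate from x = -22.
- well (a point): Middle of the well's mouth, drive_unit (33, 0, 100) mm. The well behind the bracket is open above when the cover is back: x = 8 to 58 mm, inside y = -100 to 100, side walls up to z = 84; behind it the housing, x = 58 to 172, top z = 100. Two small pulleys in it stay below z = 58 at y = -72 and z = 45 at y = +64.
- slot (a point): Middle of the prising slot cut in the top edge of the bracket, at drive_unit (0, -50, 95.5) mm, right of the nut: 50 mm wide along y, 9 mm high (z = 91 to 100), open to the front and, through the 8 mm bracket, to the well. The closed cover is its roof.
- cover (a joint): Hinge of the cover, rad: 0 closed, grows as the front edge swings up and back, stop at 2.0. The stiff hinge leaves the cover at whatever angle it is let go; it takes about 3 to 5 N to lift it by its front half.
- cover_panel: Grey sheet cover over the well, 86 mm deep, 206 mm wide, 3 mm thick, with 15 mm skirts at both sides. Origin on the hinge at mid width; closed, it reaches x = -85 mm, flush with the bracket's front face, so only a thin blade gets under it.
- cover_edge (a point): Middle of the cover's front edge, underside; 85 mm from the hinge.
- cover_hinge (a point): Point on the hinge axis (along the drive unit's y) at mid width, drive_unit (85, 0, 100) mm.
- bolt (a joint): Turn of the bolt with nut and spanner about the drive unit's x axis, rad: 0 at the start, spanner tail down on the bench; grows as the tail (points to +y, 186 mm long) rises; the spanner is level at 0.37. It falls back by the spanner's weight (about 0.09 N m) unless held. Stop at 0.9.
- bolt_head: Steel hexagon bolt head behind the bracket, 22 mm across flats, 10 thick, on an 18 mm thick sleeve. Origin at its centre on the bolt axis, drive_unit (23, 0, 76) mm; it spans x = 18 to 28. The sleeve, shank, nut and spanner turn with it as one. Its frame is the drive unit's at bolt = 0 and turns with the bolt.
- head_flat (a point): Centre of the head's left flat, 11 mm from the bolt axis. The flats to grip are this one and the opposite one; the line across them is the drive unit's y axis turned about its x axis by -0.185 rad at bolt = 0 (left flat lower), level at bolt = 0.185, +0.185 at bolt = 0.37.
- spatula: Loose palette-knife spatula, 60 g, dark wooden handle 95 x 17 x 16 mm, flat steel blade 90 mm long beyond the handle, 19 mm wide, 2 mm thick, at mid height of the handle. Origin under the middle of the handle; x points to the blade's tip, z up.
- spatula_grip (a point): Where to hold the spatula, near its balance point: on the handle's centre line, 8 mm above its underside, 10 mm from the handle's middle towards the blade.
- spatula_tip (a point): Round tip of the blade, 130 mm ahead of spatula_grip, in line with it.
- vial: Small vial with blue cap, 26 mm across, 58 mm high; a bystander, origin at its underside.
- beaker: Clear beaker with pipette tips, 92 mm across, 101 mm high; a bystander, origin at its underside.
Things that resemble listed ones, but are neither listed nor needed, are in the scene too. Several things have the shape of the spatula; the one meant has the colours described above.

How it is judged (in metres and radians):
On the way, in this order (a step that is already met when the one before it is completed fails the run):
1. the blade has prised the cover up by some 8 degrees, no finger on the cover (value of joint cover above 0.14 rad and contact force between spatula and cover_panel above 0.3 N and contact force between the fingers and cover_panel below 0.3 N), for 0.1 s.
2. the cover is swung right back (value of joint cover above 1.75 rad), for 0.2 s.
3. the fingers grip the bolt head (contact force between the fingers and bolt_head above 10 N), for 0.2 s.
At the end, for the whole second after the job is handed in: Fingers hold the bolt head (over 10 N, grip centre within 25 mm of its centre); bolt steady at 0.26 to 0.48 rad (spanner level within 6 degrees); cover back over 1.65 rad; spatula lying on the bench, let go and at rest (grip point below 16 mm). Vial and beaker moved less than 20 mm (contact force between the fingers and bolt_head above 10 N and distance between the grasp point and bolt_head below 0.025 m and value of joint bolt between 0.26 and 0.48 rad and value of joint cover above 1.65 rad and height (world z) of spatula_grip below 0.016 m and contact force between the fingers and spatula below 0.1 N and linear speed of spatula below 0.02 m/s); the arm keeps its last pose, push and grip.
It fails at once if the vial or the beaker was knocked or moved by more than 20 mm (distance of any of vial, beaker from where it was at the start of the episode above 0.02 m).
It also fails if it takes over 67 s, if anything falls off the work surface, if the arm or the gripper's body presses on something with over 40 N, if the wrist force passes 120 N, or if a joint passes its speed limit or range.

## Working session

There is one attempt and no reset: what is moved stays moved. The work goes in short steps, each a Python script; the robot and the scene stay as the last script left them, time stands still between calls to the robot, and variables do not carry over. Pictures are saved under pics/ and viewed, at most 10 in all, crops included, and the job is handed in when it is done.

```bash
mkdir -p pics
python3 - <<'E'
from station import r
import cv2,numpy as np
for n in ["scene","top"]:
    s=r.snapshot(n); cv2.imwrite(f"pics/{n}0.png",cv2.resize(s["frame"][:,:,::-1],(800,600),interpolation=cv2.INTER_CUBIC))
    np.savez(f"{n}0.npz",**s)
    print(n,s["fx"],s["fy"],s["cx"],s["cy"],(-s["R"].T@s["t"]).round(3),s["R"].round(3).tolist())
print(r.sense())
E
```

```text
scene 509.01448788959766 509.01448788959766 289.4075595565461 202.71368171295563 [-0.539  0.267  0.649] [[-0.535, -0.845, -0.003], [-0.351, 0.225, -0.909], [0.769, -0.486, -0.417]]
top 424.71634136203244 424.71634136203244 280.3757899043766 215.47417973404322 [ 0.291 -0.38   1.174] [[0.014, -1.0, -0.027], [-0.986, -0.009, -0.167], [0.167, 0.029, -0.986]]
{'clock': 0.1, 'joints': array([-7.12015264e+01,  5.25964848e+00,  7.05732044e+01, -1.92068138e-03,
        1.04266993e+02, -3.24794734e+00]), 'joint_vel': array([-0.04071792, -0.13377761, -0.1649986 , -0.02428926,  0.13700986,
        0.07675602]), 'joint_torque': array([ 3.38375663e-03, -4.47856736e+01, -4.07569098e+01,  7.01573188e-02,
        2.84337468e-02, -1.21764456e-04]), 'tcp_pos': array([ 0.22523371, -0.55618306,  0.40362825]), 'orientation': array([-1.79900209e+02, -3.79767096e-03,  2.20459460e+01]), 'contact_force': array([-0.08911635, -0.37672114, -0.12435215]), 'torque': array([ 0.03691629,  0.01948006, -0.026826  ]), 'gripper_force': 0.0, 'opening': 0.08771392090232108}
```

View pics/scene0.png

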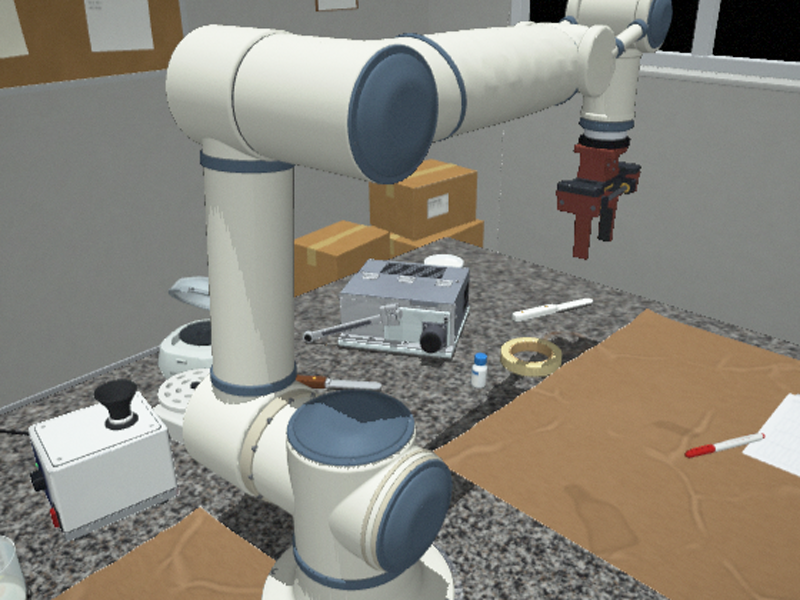

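View pics/top0.png

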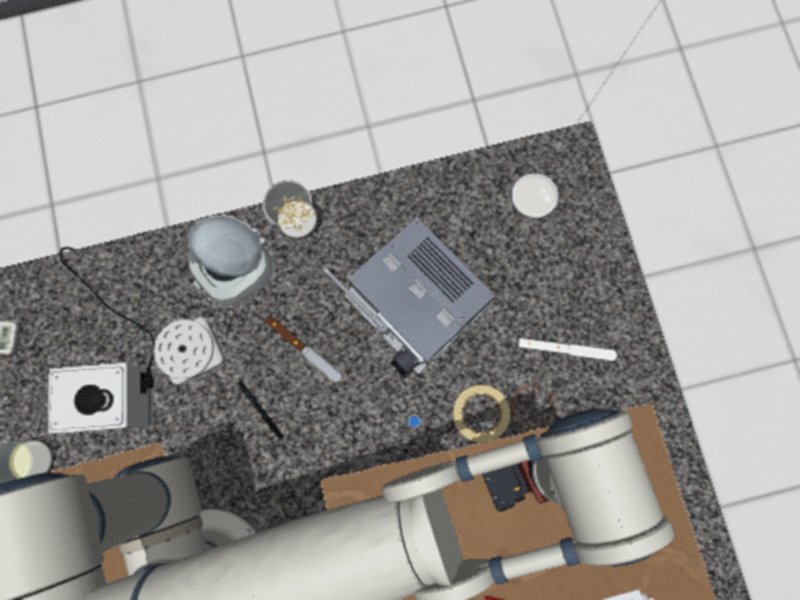

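The top view shows the brown-handled spatula from (268,318) to (340,379). Lookalikes are the white spatula at (567,350) and a black pen-like stick at (260,408). The drive unit is at about (420,290), the vial at (414,422) and the beaker at (290,208). I'm choosing the brown one and checking it in a close crop.

Run:
```python
import cv2,numpy as np
f=np.load("top0.npz")["frame"][:,:,::-1]
cv2.imwrite("pics/crop1.png",cv2.resize(f[145:295,160:360],(800,600),interpolation=cv2.INTER_CUBIC))
f=np.load("scene0.npz")["frame"][:,:,::-1]
cv2.imwrite("pics/crop2.png",cv2.resize(f[170:290,190:350],(800,600),interpolation=cv2.INTER_CUBIC))
```

```text
(no output)
```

View pics/crop1.png

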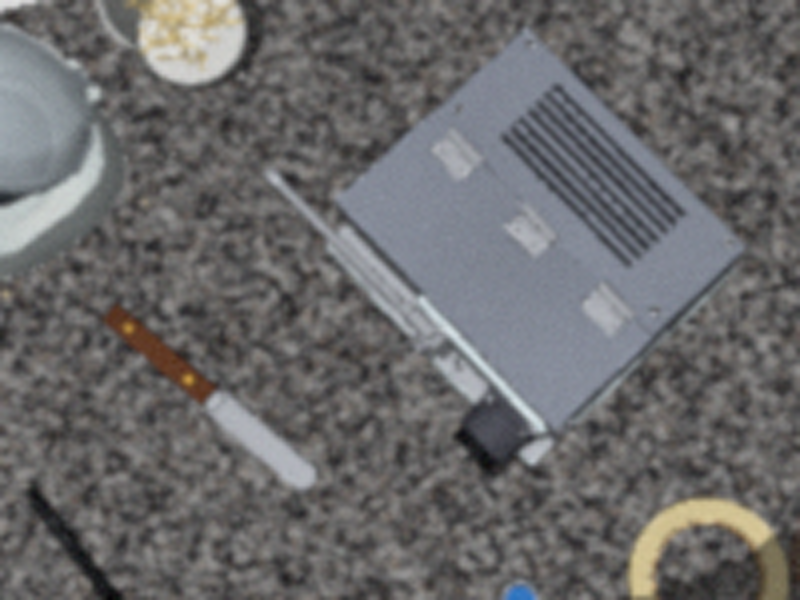

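View pics/crop2.png

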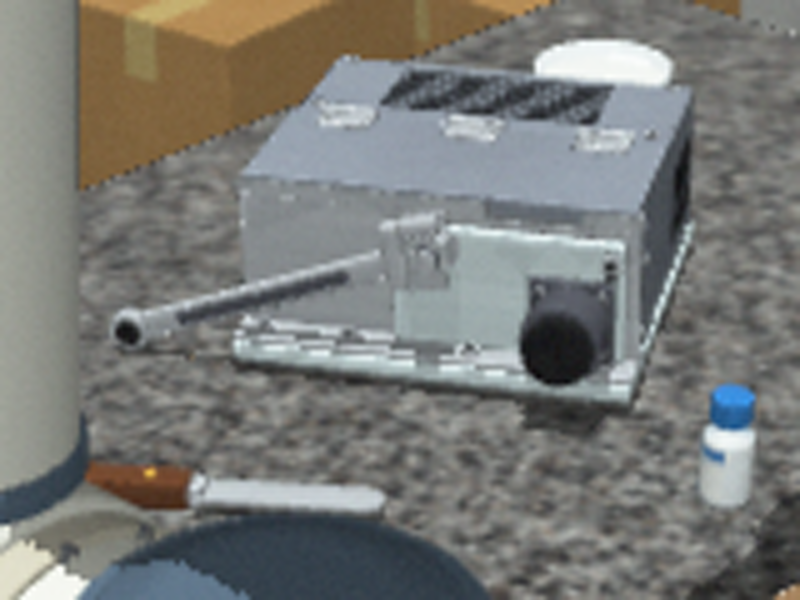

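Crop 1 confirms the brown-handled spatula, with the handle end at (110,312), handle/blade joint at (212,395) and tip at (312,482). Cover corners are at (338,198) and (555,432), and rear housing corners at (527,30) and (742,250). The spanner tail is at (270,175) and the vial cap at (520,595).

```bash
cat > h.py <<'E'
import numpy as np
from scipy.optimize import least_squares
def load(n): return dict(np.load(n))
def proj(s,X):
    c=s["R"]@np.asarray(X,float)+s["t"]; return np.array([s["fx"]*c[0]/c[2]+s["cx"],s["fy"]*c[1]/c[2]+s["cy"]])
def ray(s,p,z):
    d=s["R"].T@np.array([(p[0]-s["cx"])/s["fx"],(p[1]-s["cy"])/s["fy"],1]); o=-s["R"].T@s["t"]
    return o+d*(z-o[2])/d[2]
def W(pose,p):
    c,s_=np.cos(pose[2]),np.sin(pose[2]); return np.array([pose[0]+c*p[0]-s_*p[1],pose[1]+s_*p[0]+c*p[1],p[2]])
E
python3 - <<'E'
from h import *
t=load("top0.npz"); s=load("scene0.npz")
c1=lambda u,v:np.array([160+u/4,145+v/4]); c2=lambda u,v:np.array([190+u/5,170+v/5])
mm=1e-3
obs=[(t,c1(338,198),(0,103,103)),(t,c1(555,432),(0,-103,103)),(t,c1(527,30),(172,105,100)),(t,c1(742,250),(172,-105,100)),
(s,c2(240,175),(0,103,103)),(s,c2(643,213),(0,-103,103)),(s,c2(692,90),(172,-105,100)),(s,c2(345,60),(172,105,100)),(s,c2(236,360),(-22,105,0)),(s,c2(630,405),(-22,-105,0))]
f=lambda q:np.concatenate([proj(a,W(q,np.array(X)*mm))-p for a,p,X in obs])
r=least_squares(f,[.5,-.45,-.8],loss="soft_l1"); print(r.x,np.degrees(r.x[2])); print(f(r.x).reshape(-1,2).round(1).tolist())
for n,p,z in [("hend",c1(110,312),.016),("joint",c1(211,395),.012),("tip",c1(312,484),.009),("vial",c1(520,596),.058),("beaker",c1(193,35),.09),("beakerbot",c1(150,10),.0)]: print(n,ray(t,p,z).round(4))
q=r.x
for X in [(0,-50,95.5),(33,0,100),(23,0,76),(85,0,100),(-48,-72,44)]: print(X,W(q,np.array(X)*mm).round(4))
E
```

```text
[ 0.45223434 -0.32445392 -0.80713508] -46.245433550170155
[[-0.7, 0.0], [-0.2, -0.2], [-0.0, -2.1], [2.4, 0.0], [0.7, -0.1], [-0.5, 0.5], [2.3, -0.1], [-1.1, -0.9], [-0.2, 2.2], [0.4, 2.9]]
hend [ 0.4638 -0.0887  0.016 ]
joint [ 0.4072 -0.1607  0.012 ]
tip [ 0.3473 -0.2319  0.009 ]
vial [ 0.2748 -0.3751  0.058 ]
beaker [ 0.64   -0.1535  0.09  ]
beakerbot [ 0.6876 -0.1026  0.    ]
(0, -50, 95.5) [ 0.4161 -0.359   0.0955]
(33, 0, 100) [ 0.4751 -0.3483  0.1   ]
(23, 0, 76) [ 0.4681 -0.3411  0.076 ]
(85, 0, 100) [ 0.511  -0.3859  0.1   ]
(-48, -72, 44) [ 0.367  -0.3396  0.044 ]
```

```bash
cat >> h.py <<'E'
from scipy.spatial.transform import Rotation as Ro
Q=np.array([0.45223,-0.32445,-0.80714]); L=0.177
def euler(M): return Ro.from_matrix(M).as_euler("xyz",degrees=True)
def pose(tip,b,L=L,off=0.130,q=Q):
    """unit-frame tip (mm), tip-up angle b deg -> TCP pos, rpy (tool x = -blade)"""
    b=np.radians(b); tip=np.array(tip,float)*1e-3
    bl=np.array([np.cos(b),0,np.sin(b)]); tz=np.array([np.sin(b),0,-np.cos(b)])
    g=tip-off*bl-L*tz
    U=Ro.from_euler("z",q[2]).as_matrix()
    tx=-bl; M=U@np.column_stack([tx,np.cross(tz,tx),tz])
    return W(q,g),euler(M)
E
python3 - <<'E'
from h import *; from station import r
import cv2
for tip,b in [((-25,-38,95.5),0),((45,-38,95.5),0),((40,-38,114),28),((28,-38,120),30),((39,-38,139),28),((53,-38,150),25),((69,-38,158),20),((102,-38,158),10)]:
    p,o=pose(tip,b); j=r.inverse_kinematics(p,o); print(tip,p.round(3),o.round(0),None if j is None else np.round(j))
g=[.4284,-.132]
r.reach(g+[.30],[180,0,50.9]); r.servo_line(g+[.185]); r.grab(60)
s=r.sense(); print(s["opening"],s["gripper_force"],s["clock"],s["tcp_pos"])
r.servo_line(g+[.32])
p,o=pose((-60,-38,95.5),0); 
r.reach([p[0],p[1],.32],o); r.servo_line(p)
s=r.sense(); print(s["opening"],s["clock"],s["joints"],p,s["tcp_pos"])
for n in ["top","scene"]:
    a=r.snapshot(n); np.savez(n+"1.npz",**a)
    pts=np.array([proj(a,W(Q,np.array(X)*1e-3)) for X in [(-60,-38,95.5),(0,-50,95.5)]]);print(n,pts.round(1).tolist())
    c=pts.mean(0).astype(int); x0,y0=max(0,c[0]-50),max(0,c[1]-38); print(x0,y0)
    cv2.imwrite(f"pics/{n}1.png",cv2.resize(a["frame"][y0:y0+75,x0:x0+100,::-1],(800,600),interpolation=cv2.INTER_CUBIC))
i=[cv2.imread(f"pics/{n}1.png") for n in("top","scene")]
cv2.imwrite("pics/both1.png",cv2.resize(np.vstack(i),(600,900))[:, :]) if 0 else cv2.imwrite("pics/both1.png",np.hstack([cv2.resize(x,(400,300)) for x in i]))
E
```

```text
(-25, -38, 95.5) [ 0.318 -0.239  0.272] [180.   0. 134.] [-42. -27. 112.   0.  95. -86.]
(45, -38, 95.5) [ 0.366 -0.289  0.272] [180.   0. 134.] [-43. -15. 103.   0.  92. -86.]
(40, -38, 114) [ 0.316 -0.237  0.209] [180.  28. 134.] [-41. -41. 130.  -3.  64. -84.]
(28, -38, 120) [ 0.305 -0.226  0.208] [180.  30. 134.] [-40. -46. 133.  -3.  64. -83.]
(39, -38, 139) [ 0.315 -0.236  0.234] [180.  28. 134.] [-41. -42. 128.  -3.  67. -84.]
(53, -38, 150) [ 0.328 -0.25   0.255] [180.  25. 134.] [-41. -37. 122.  -2.  70. -85.]
(69, -38, 158) [ 0.346 -0.269  0.28 ] [180.  20. 134.] [-42. -30. 114.  -2.  76. -85.]
(102, -38, 158) [ 0.386 -0.31   0.31 ] [180.  10. 134.] [-42. -16. 100.  -1.  86. -86.]
0.016460808290045065 59.99944567680359 3.8667 [ 0.4283942  -0.13200438  0.18496392]
0.01650927350276516 6.9583 [-4.14027720e+01 -3.33354903e+01  1.16388305e+02  1.60781585e-03
  9.69929076e+01 -8.51604080e+01] [ 0.29338439 -0.21349022  0.2725    ] [ 0.29343826 -0.21339109  0.27251556]
top [[263.7, 250.4], [284.2, 237.8]]
223 206
scene [[286.6, 223.8], [297.1, 213.7]]
241 180
```

View pics/both1.png

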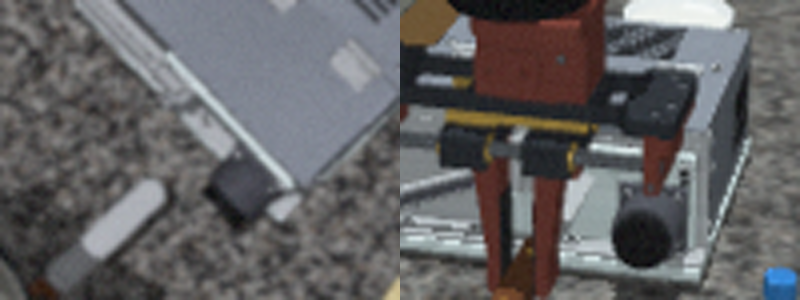

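The tip is at (165,185) in the top crop, about 3 mm short and 3 mm to the right of prediction. The blade is parallel to the unit's x axis. I'll insert it while watching the force.

```bash
cat >> h.py <<'E'
def F(r,q=Q):
    f=r.sense()["contact_force"]; return (Ro.from_euler("z",-q[2]).apply(f)).round(1)
E
python3 - <<'E'
from h import *; from station import r
import cv2
ok=True; print(F(r))
for x in [-45,-8,4,14,24,36,48]:
    p,o=pose((x,-36,95.5),0); r.servo_line(p,o,speed=.06); f=F(r); print(x,f)
    if abs(f[0])>8 or abs(f[2])>8: ok=False;break
if ok:
    # lever about (0,91): blade axis 1.5 mm above fulcrum
    for b in [5,10,15,20,25,28]:
        t=np.radians(b); d=47; tip=(d*np.cos(t)-1.5*np.sin(t),-36,91.5+1.5*np.cos(t)+d*np.sin(t))
        p,o=pose(tip,b); r.servo_line(p,o,speed=.04); print(b,F(r))
        if np.abs(F(r)).max()>25: break
print(r.sense()["clock"],r.sense()["opening"])
for n in ["scene","top"]:
    a=r.snapshot(n); np.savez(n+"2.npz",**a); cv2.imwrite(f"pics/{n}2.png",cv2.resize(a["frame"][135:285,180:380,::-1],(600,450),interpolation=cv2.INTER_CUBIC)[:, :])
cv2.imwrite("pics/both2.png",np.hstack([cv2.resize(cv2.imread(f"pics/{n}2.png"),(400,300)) for n in("top","scene")]))
E
```

```text
[-0.6  0.4  0.2]
-45 [0.1 0.4 0.3]
-8 [ 0.5 -0.2 -0.5]
4 [ 0.2 -0.6 -1.5]
14 [ 0.2  0.2 -0.3]
24 [-0.3  0.  -0.4]
36 [-0.1 -0.8 -0.2]
48 [ 0.1  0.2 -1.4]
5 [0.6 0.7 0.1]
10 [-0.9 -0.  -2.1]
15 [ 1.1 -0.2 -3.8]
20 [ 1.9  0.7 -3.8]
25 [ 0.3 -0.5 -3.7]
28 [-1.3 -0.7 -3.9]
13.2833 0.01657252684087022
```

View pics/both2.png

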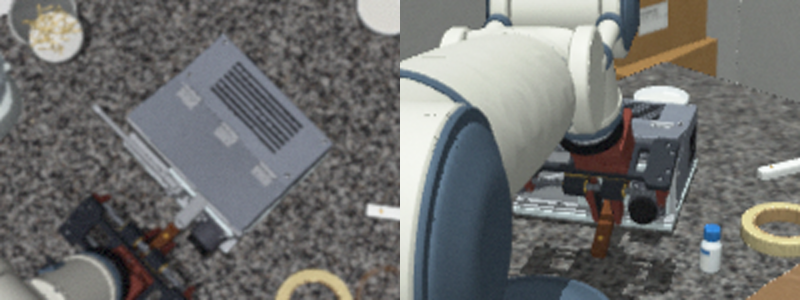

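The forces (about -3.8 N) and picture show the blade under the raised cover with the cover lifted. Next I retract along the blade to a better lever arm, then sweep the arc.

Run:
```python
from h import *; from station import r
import cv2
go=lambda tip,b,v=.06:r.servo_line(*pose(tip,b),speed=v)
go((25.5,-36,107),28); print(F(r))
for a in np.arange(.28,1.96,.12):
    b=np.interp(a,[.3,.7,1,1.3,1.6,1.9],[30,28,25,20,15,10]); s=62
    go((85-s*np.cos(a),-36,99+s*np.sin(a)),b); f=F(r); print(round(a,2),f)
    if np.abs(f).max()>25: break
print(r.sense()["clock"],r.sense()["opening"])
for n in ["scene","top"]:
    a=r.snapshot(n); np.savez(n+"3.npz",**a); cv2.imwrite(f"pics/{n}3.png",a["frame"][:,:,::-1])
cv2.imwrite("pics/both3.png",np.hstack([cv2.resize(cv2.imread(f"pics/{n}3.png")[135:285,180:380],(400,300),interpolation=cv2.INTER_CUBIC) for n in("top","scene")]))
```

```text
[-0.2  0.1 -1.1]
0.28 [ 0.6 -0.7 -1.8]
0.4 [-1.9 -1.3 -3.2]
0.52 [-1.8  0.5 -1.4]
0.64 [-0.4  0.7 -1.2]
0.76 [-0.3 -0.2 -2. ]
0.88 [ 0.3  0.3 -2.1]
1.0 [ 0.1  0.6 -1.4]
1.12 [-0.6  0.1 -0.9]
1.24 [-0.8 -0.1 -0. ]
1.36 [ 0.7 -0.1 -0.7]
1.48 [-0.3 -0.1 -0.7]
1.6 [ 1.  -0.1 -0. ]
1.72 [-1.  -0.4  0.2]
1.84 [-0.8 -0.1  0.1]
18.6833 0.016573930085607508
```

View pics/both3.png

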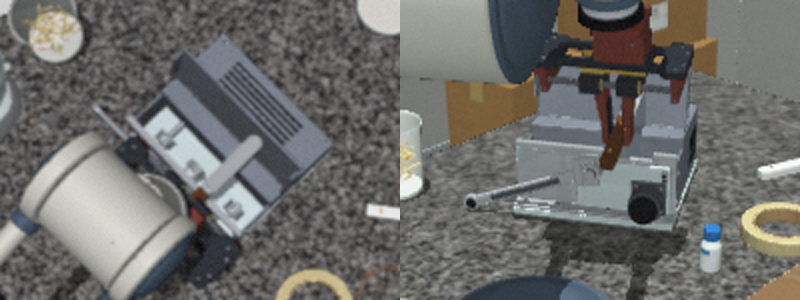

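Run:
```python
from h import *; from station import r
import cv2
go=lambda tip,b,v=.06:r.servo_line(*pose(tip,b),speed=v)
a=1.84; x,z=85-62*np.cos(a),99+62*np.sin(a)
t=load("top3.npz"); k=lambda X:((proj(t,W(Q,np.array(X)*1e-3))-[180,135])*2).round(0)
print("tip",k((x,-36,z)))
go((x+8,-36,z-1),10); print(F(r))
t=r.snapshot("top"); print("tip",k((x+8,-36,z-1)))
for a in (1.6,1.75,1.85,1.95): print(a,[k((85-86*np.cos(a),y,100+86*np.sin(a))) for y in(103,-103)])
go((x-60,-36,z),10,.12)
im=cv2.resize(t["frame"][150:250,240:360,::-1],(720,600),interpolation=cv2.INTER_CUBIC); cv2.imwrite("pics/t4.png",im)
print(r.sense()["clock"])
```

```text
tip [261. 135.]
[-1.9  0.2 -0.7]
tip [265. 130.]
1.6 [array([174.,  56.]), array([292., 179.])]
1.75 [array([181.,  49.]), array([300., 172.])]
1.85 [array([187.,  45.]), array([305., 167.])]
1.95 [array([192.,  41.]), array([310., 163.])]
19.8833
```

View pics/t4.png

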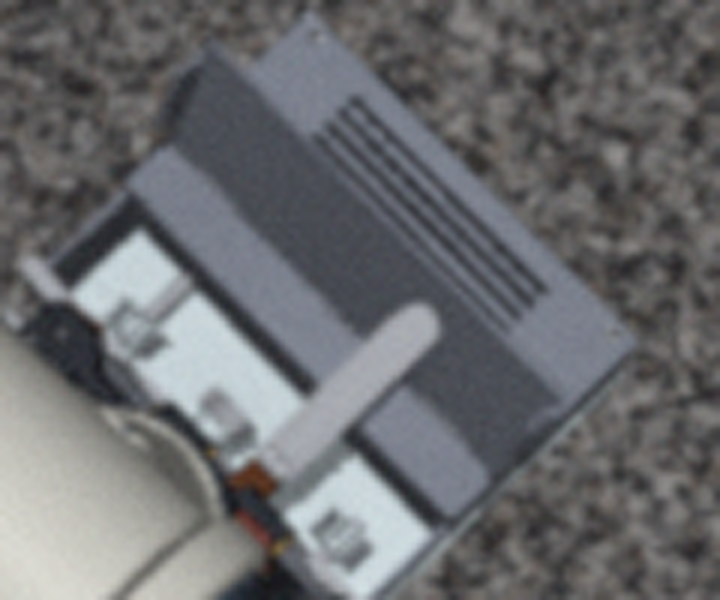

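Cover edge corners are at (208,42) and (560,400), which gives about 1.9 rad, so it is well back. Bracket, pulleys and bolt head (around (228,418)) are visible in the well. Now I lay the spatula down where it came from.

Run:
```python
from h import *; from station import r
import cv2
r.servo_line(*pose((-60,-36,150),0),speed=.15)
g=[.40,-.125]
r.reach(g+[.30],[180,0,50.9]); r.servo_line(g+[.20],speed=.15)
for z in [.195,.191,.188,.186]:
    r.servo_line(g+[z],speed=.03); f=F(r); print(z,f)
    if f[2]>5: break
r.let_go(); r.servo_line(g+[.33],speed=.25); print(r.sense()["clock"])
a=r.snapshot("top"); np.savez("top5.npz",**a)
i=[cv2.resize(a["frame"][x0:x0+105,y0:y0+140,::-1],(w,h),interpolation=cv2.INTER_CUBIC) for x0,y0,w,h in[(160,180,400,300)]]
c=cv2.resize(a["frame"][180:240,250:330,::-1],(400,300),interpolation=cv2.INTER_CUBIC)
cv2.imwrite("pics/t5.png",np.hstack([i[0],c]))
for X in [(23,0,87),(23,0,76),(8,-105,100),(8,105,100)]: print(X,((proj(a,W(Q,np.array(X)*1e-3))-[250,180])*5+[400,0]).round(0))
```

```text
0.195 [-0.1  0.1 -0.9]
0.191 [-0.5  0.2 -0.8]
0.188 [ 0.2 -0.7  0.2]
0.186 [-0.8  0.  -0.7]
25.9167
(23, 0, 87) [538. 191.]
(23, 0, 76) [539. 194.]
(8, -105, 100) [657. 356.]
(8, 105, 100) [378.  61.]
```

View pics/t5.png

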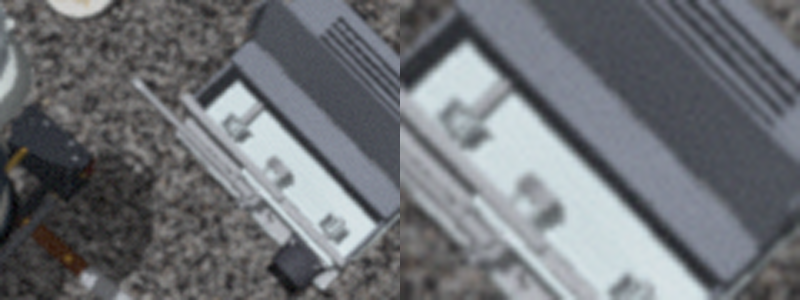

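Spatula lies on the bench at lower left (handle at about (55,250)). The bolt head shows at about (545,200) in the right crop, within 1.5 px of prediction and slightly to −y. I go down to it with an aligned tilt and light first closing to centre.

```bash
cat >> h.py <<'E'
def bpose(c,phi,q=Q,up=3,L=.163):
    """grip centre: bolt-axis point c (mm, unit), tool turned by phi about unit x, grasp point 'up' mm short of the axis"""
    tz=np.array([0,np.sin(phi),-np.cos(phi)]); tx=np.array([-1.,0,0]); U=Ro.from_euler("z",q[2]).as_matrix()
    p=np.array(c)*1e-3-(L+up*1e-3)*tz
    return W(q,p),euler(U@np.column_stack([tx,np.cross(tz,tx),tz]))
E
python3 - <<'E'
from h import *; from station import r
C=np.array([25.,-2,76]); f0=-.185
for ph in (-.185,0,.185): j=r.inverse_kinematics(*bpose(C,ph)); print(None if j is None else np.round(j))
r.reach(*bpose(C+[0,0,90],f0)); r.servo_line(*bpose(C+[0,0,30],f0),speed=.15)
for dz in (15,5,0):
    r.servo_line(*bpose(C+[0,0,dz],f0),speed=.05); print(dz,F(r))
    if np.abs(F(r)).max()>12: raise SystemExit
r.grab(8); s=r.sense(); print(s["opening"],s["gripper_force"],F(r),s["torque"],s["clock"])
E
```

```text
[-34.   6.  87. -10.  90. -77.]
[-40.   4.  88.   0.  88. -83.]
[-46.   3.  90.  11.  87. -90.]
15 [ 0.2 -0.7 -0.1]
5 [-0.8  0.5  0.1]
0 [-0.4  0.  -0.5]
0.02224440213339298 8.000073584262282 [ 1.1 12.  -4.5] [ 1.19171867 -1.77922449  0.02184921] 30.0833
```

Run:
```python
from h import *; from station import r
C=np.array([25.,-2,76]); f0=-.185
for i in range(6):
    C=C+[0,1*np.cos(f0),1*np.sin(f0)] ; r.servo_line(*bpose(C,f0),speed=.02); r.wait(.2); f=F(r); print(C,f,r.sense()["opening"])
    if f[1]<4: break
r.grab(30); r.wait(.2); s=r.sense(); print(C,F(r),s["opening"],s["gripper_force"],s["clock"])
```

```text
[25.         -1.01706375 75.81605347] [ 0.8  8.5 -2.2] 0.021979889996674776
[ 2.50000000e+01 -3.41274987e-02  7.56321069e+01] [ 1.4  6.5 -2.3] 0.022167450535765243
[25.          0.94880875 75.4481604 ] [ 0.7  5.4 -1.7] 0.021637394682316683
[25.          1.931745   75.26421387] [ 0.9  0.6 -0.9] 0.022179769553744337
[25.          1.931745   75.26421387] [-0.  -0.6 -1.9] 0.021847070161471093 29.999819869408384 32.3
```

Run:
```python
from h import *; from station import r
import cv2
C=np.array([25.,1.93,75.5])
for ph in np.linspace(-.185,.19,9)[1:]:
    r.servo_line(*bpose(C,ph),speed=.05); f=F(r); print(round(ph,3),f,r.sense()["opening"].round(4))
    if np.abs(f).max()>30: break
r.grab(40); r.wait(.5); s=r.sense(); print(F(r),s["opening"],s["gripper_force"],s["clock"])
a=r.snapshot("scene"); np.savez("scene6.npz",**a)
cv2.imwrite("pics/s6.png",cv2.resize(a["frame"][140:290,180:380,::-1],(800,600),interpolation=cv2.INTER_CUBIC))
for b in (0,.26,.37,.48): print(b,((proj(a,W(Q,np.array([-15,186*np.cos(b-.37),76+186*np.sin(b-.37)])*1e-3))-[180,140])*4).round())
t=r.snapshot("top"); cv2.imwrite("pics/t6.png",cv2.resize(t["frame"][140:290,150:350,::-1],(800,600)))
```

```text
Traceback (most recent call last):
AttributeError: 'float' object has no attribute 'round'
```

Run:
```python
from h import *; from station import r
import cv2
C=np.array([25.,1.93,75.5])
for ph in np.linspace(-.185,.19,9)[2:]:
    r.servo_line(*bpose(C,ph),speed=.05); f=F(r); print(round(ph,3),f,round(r.sense()["opening"],4))
    if np.abs(f).max()>30: break
r.grab(40); r.wait(.5); s=r.sense(); print(F(r),s["opening"],s["gripper_force"],s["clock"])
a=r.snapshot("scene"); np.savez("scene6.npz",**a)
cv2.imwrite("pics/s6.png",cv2.resize(a["frame"][140:290,180:380,::-1],(800,600),interpolation=cv2.INTER_CUBIC))
for b in (0,.26,.37,.48): print(b,((proj(a,W(Q,np.array([-15,186*np.cos(b-.37),76+186*np.sin(b-.37)])*1e-3))-[180,140])*4).round())
t=r.snapshot("top"); cv2.imwrite("pics/t6.png",cv2.resize(t["frame"][140:290,150:350,::-1],(800,600)))
```

```text
-0.091 [ 2.   0.6 -2.1] 0.0217
-0.044 [ 2.3 -0.1 -4. ] 0.0216
0.003 [ 1.1 -0.7 -4.1] 0.0217
0.049 [ 1.9 -0.5 -4.4] 0.0217
0.096 [ 3.2 -0.8 -4.9] 0.0216
0.143 [ 3.3  0.2 -6.2] 0.0216
0.19 [ 3.3  0.8 -6. ] 0.0217
[ 3.8 -0.6 -8.5] 0.021171380932823777 39.99833085341379 35.4833
0 [132. 388.]
0.26 [111. 323.]
0.37 [107. 294.]
0.48 [107. 266.]
```

View pics/s6.png

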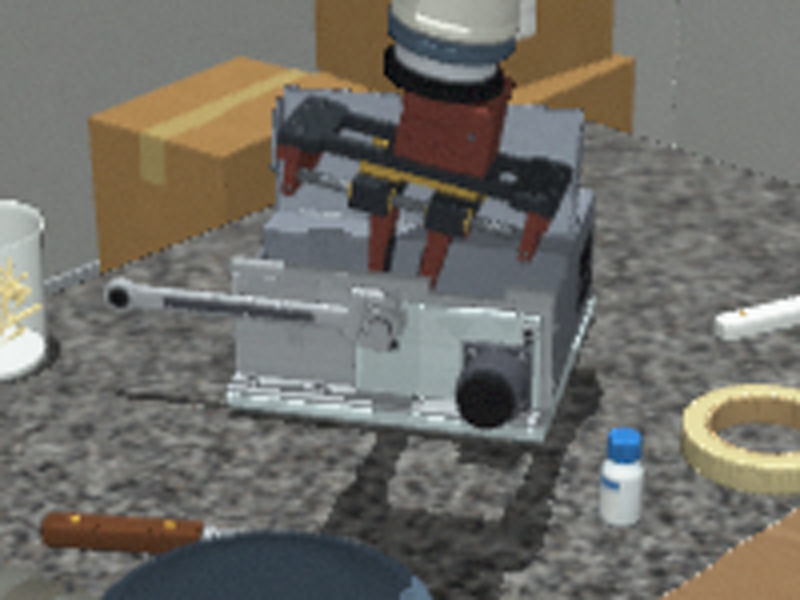

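The spanner tail end is at (118,296), where a level spanner is predicted at row 294. The cover is back, the spatula lies on the bench, the vial and beaker stand where they were, and the grip on the head is 40 N.

```bash
python3 -c "
from station import r
print(r.hand_in())"
```

```text
the job is handed in; nothing more can be done
None
```

I handed the job in at about 36 s with the cover back at roughly 1.9 rad, the spatula lying on the bench, and the spanner level and held by a 40 N grip on the bolt head; no verdict was returned.

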